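# Mix an ink bottle on the press-down mixer

## Robot

A 6-joint arm with a two-finger parallel gripper is mounted at the origin on the work surface. World frame = base frame: x ahead of the robot, y to its left, z up, the work surface at z = 0. Lengths are in m, angles in rad, forces in N, time in s.
With the tool pointing down it reaches from about 0.35 to 0.725 m from the base axis. Payload 4.3 kg.
Tool frame: the origin (TCP) lies at the very end of the fingers, on their centre line; the grasp point (between the pads) lies 19 mm behind it; z points along the fingers, y is the direction in which the jaws open and shut (so a half turn about z gives the same grasp; the last joint's range is limited). The gripper opens to 85 mm and grips with 20 to 120 N. Pads are 22 mm wide; open, the fingers measure 114 mm over their backs; the gripper's body (76 mm by 85 mm) begins 54 mm behind the grasp point. The pads swing forward as they close: fully open they stand 13 mm farther back than shut.
Start: joints at [-1.267, 0.377, 0.081, 1.274, 0, 1.46], TCP at [0.231, -0.527, 0.231] pointing down, gripper open.
Joint ranges: [-2.72, 2.72], [-0.84, 1.66], [-1.02, 1.22], [-1.77, 2.12], [-1.37, 1.28], [-3.14, 3.14]. Speed limits (rad/s): [2.57, 2.57, 3.14, 3.14, 3.14, 3.14].

## Interface

Orientations are given as a unit quaternion [w, x, y, z].
In Python, from cell import r gives the robot as it stands. The module is installed in compiled form; this text tells all that it offers.
- The arm moves only by the tool move_arm, never from a script. Its argument "series" is a list of rows, each a list of 3 entries, a list of its own where there are three numbers: the opening in per cent of the stroke, from 0 (shut) to 100 (fully open), then the shift along the world's x, y, z in m, then the turn about the world's z in degrees. In form: [[jaw, [dx, dy, dz], spin], ...]. A call has 1 to 12 rows; each row shifts and turns the commanded pose from where the row before left it; what a row does not reach is not made up. A row lasts 1/12 s, in which the tool goes at most 41.7 mm and 7.16 degrees, less where a joint would pass 70% of its speed; a pose out of reach is approached as far as the arm can. A call with a gripper value outside its range is refused whole. The fingers move at their own pace and stop on an object; "squeeze" is the grip in N (left out, the last holds). Time passes only in rows, so rows that do not move let the fingers close. It gives the time, the measured TCP pose, the force and the opening at its end, in the units of the state.
- r.observe(): the state, without advancing time (a new reading comes with each control period).
- r.snapshot(name): name is "scene" or "top"; returns the picture (384x512x3 uint8, red, green, blue); there is no depth.
- r.camera_info(name): a dict with "fx", "fy", "cx", "cy" (pixels), "D" ([k1, k2, p1, p2, k3] as OpenCV has them; the pictures are not rectified), "R" (3x3) and "t" (3): a world point X has camera coordinates R X + t. Camera axes: x right, y down, z forward; pixel columns grow to the right and rows downward; lengths in m; the calibration is good to about 2 mm. A picture is of the moment at which its call begins. camera_info takes no time and is no camera call.
- r.hand_in(): hands the job in, once; it reports no verdict.
Trained networks look in the newest picture that a camera, given by its name, has taken for a name from the list of things; names that differ only in an ending like _2 or _b are one class to them, and where a whole thing is asked for, a point or a joint stands for the part that bears it (a point fixed in the world has none). Each returns a list of dicts, best first, with "confidence" (0 to 1); they miss things now and then, are a little off and sometimes report something else, mostly with a low value. They report only what shows in the picture. A call takes as long as a camera call. They do not tell look-alikes from the thing itself.
- r.cut_out(label, camera): "mask" (384x512 bool, what is visible of it) and "point" ([column, row] in pixels, amid what is visible of it).
The state is a dict: "time_s": time; "qpos": joint angles; "joint_vel": joint speeds; "joint_torque": joint torques, N m; "ee_pos": TCP position; "ee_rot": TCP orientation; "contact_force": force on the tool from outside, world axes, zero at the start; "wrist_torque": the same for the moment, N m; "opening": finger opening in m.
Only numpy, scipy, OpenCV 4.12 (cv2) and the standard library are available. Lean on these libraries where they do the work, as an engineer would, in place of code of your own. Each camera call takes 0.05 s, during which the arm holds its last target. There are 200 camera calls.

## Task

Take the tall ink bottle, press it upright and roughly centred onto the mixer's round sprung pad until the pad is fully down, and keep it down for about a second. Then stand the bottle upright in the steel tray and let go; leave the short ink bottle standing where it is.

Things in the scene. Friction and masses are not known exactly. Their poses are not given: they have to be found in the camera images.
- tall_bottle: The taller of two round black ink bottles, loose and standing: 116 mm tall in all. Straight round body 36 mm in diameter from the foot up to 86 mm (grip it there, about 70 mm up), then a shoulder, a 22 mm collar and a pale grey cone nozzle 16 mm long. About 110 g, can be heavier or lighter. Origin: centre of the underside; z up along the bottle.
- short_bottle: The shorter black ink bottle, otherwise alike: 80 mm tall, body 36 mm in diameter up to 50 mm. Loose, standing; not to be used. Origin: centre of the underside; z up.
- pad_top (a point): Centre of the top face of the mixer's sprung pad: a flat black and grey ringed rubber disc 60 mm in diameter, lying level on top of a white box-shaped mixer (100 x 120 mm, body top 54 mm high, fixed to the table). The pad top is 68 mm above the table when up and moves straight down with the pad. z up.
- pad (a joint): How far the mixer's pad is pressed down, in m: 0 is up, 0.008 is fully down on its stop. Spring: starts to sink at about 3 N, fully down at about 10 N, comes up again when released. A bottle merely standing on it does not sink it.
- tray: Empty square steel tray, 150 x 150 mm outside, 4 mm walls, rim 14 mm above the table, inner floor 4 mm above the table; fixed to the table. Origin: centre of the underside; x and y along its sides, z up.
Things that resemble listed ones, but are neither listed nor needed, are in the scene too. What is shaped like the part that bears pad_top but blue or orange is not meant. Leave any yellow look-alike of the tall_bottle alone.

How it is judged:
By the outcome, as a careful person would: the job done as asked, in the order asked, and still so for the second after the job is handed in, with the robot touching nothing.
It also fails if it takes over 45 s, if anything falls off the work surface, if the arm or the gripper's body presses on something with over 40 N, if the wrist force passes 120 N, or if a joint passes its speed limit or range.

## Working session

There is one attempt and no reset: what is moved stays moved. The work goes in short steps, Python scripts to look and compute and a tool call to move; the robot and the scene stay as the last step left them, time stands still between calls to the robot, and variables do not carry over. Pictures are saved under pics/ and viewed, about 8 in all and at most 12, crops included, and the job is handed in when it is done.

Besides the shell and the picture viewer there is one more tool, called after "Request:" as name(argument=value, ...) on one line, values as JSON. move_arm: Moves the arm, as the interface text tells. Its arguments: {"type":"object","properties":{"series":{"type":"array"},"squeeze":{"type":"number"}},"required":["series"]}

```bash
mkdir -p pics; cat > h.py <<'E'
from cell import r
import numpy as np, cv2
def ray(cam,uv):
    c=r.camera_info(cam);K=np.array([[c["fx"],0,c["cx"]],[0,c["fy"],c["cy"]],[0,0,1.]])
    p=cv2.undistortPoints(np.array([[uv]],float),K,np.array(c["D"],float))[0,0]
    R=np.array(c["R"]);t=np.array(c["t"]);return -R.T@t, R.T@np.array([p[0],p[1],1])
def at_z(cam,uv,z):
    o,d=ray(cam,uv);return o+d*(z-o[2])/d[2]
def proj(cam,X):
    c=r.camera_info(cam);K=np.array([[c["fx"],0,c["cx"]],[0,c["fy"],c["cy"]],[0,0,1.]])
    return cv2.projectPoints(np.array(X,float).reshape(-1,3),cv2.Rodrigues(np.array(c["R"],float))[0],np.array(c["t"],float),K,np.array(c["D"],float))[0][:,0]
def save(name,im,): cv2.imwrite("pics/"+name,im[:,:,::-1])
E
python3 - <<'E'
from h import *
ims=[r.snapshot(n) for n in("scene","top")]
for n,i in zip(("scene","top"),ims): save(n+"0.png",i)
np.set_printoptions(precision=3,suppress=True)
for n in("scene","top"):
    print(n,ray(n,(256,192)))
    for l in("tall_bottle","short_bottle","pad_top","tray"):
        for d in r.cut_out(l,n):
            m=d["mask"];ys,xs=np.where(m)
            print(n,l,round(d["confidence"],2),d["point"],m.sum(),xs.min() if len(xs) else 0,xs.max(),ys.min(),ys.max())
print(r.observe())
E
```

```text
scene (array([0.839, 0.572, 0.73 ]), array([-0.365, -0.593, -0.718]))
scene tall_bottle 0.82 [349.2, 270.5] 684 336 359 250 289
scene tall_bottle 0.61 [373.4, 309.5] 751 361 387 292 331
scene short_bottle 0.81 [269.3, 289.9] 459 260 277 278 306
scene pad_top 0.68 [387.1, 221.9] 557 374 402 210 234
scene pad_top 0.66 [256.5, 115.9] 264 247 267 109 124
scene pad_top 0.56 [233.8, 195.7] 433 224 248 186 207
scene tray 0.77 [181.1, 154.6] 2025 153 216 133 180
top (array([0.407, 0.029, 1.131]), array([ 0.061,  0.016, -0.998]))
top tall_bottle 0.73 [135.5, 194.6] 238 126 147 187 200
top tall_bottle 0.65 [171.8, 198.5] 188 160 178 194 206
top short_bottle 0.71 [187.0, 147.4] 166 181 195 139 153
top pad_top 0.93 [354.5, 243.0] 345 347 368 230 250
top pad_top 0.88 [270.1, 167.7] 335 260 280 157 177
top pad_top 0.69 [180.8, 254.2] 357 170 191 242 262
top tray 0.68 [358.2, 160.2] 2700 330 387 133 189
{'time_s': 0.5, 'qpos': array([-1.267,  0.377,  0.081,  1.274,  0.   ,  1.46 ]), 'joint_vel': array([ 0.001,  0.   ,  0.001,  0.001, -0.001, -0.002]), 'joint_torque': array([ -0.001, -46.307,  26.988,   0.003,  -0.   ,   0.   ]), 'ee_pos': array([ 0.231, -0.526,  0.231]), 'ee_rot': array([0.   , 0.979, 0.205, 0.   ]), 'contact_force': array([-1.306, -0.301,  0.012]), 'wrist_torque': array([ 0.018, -0.025,  0.02 ]), 'opening': 0.08532990429416776}
```

View pics/scene0.png

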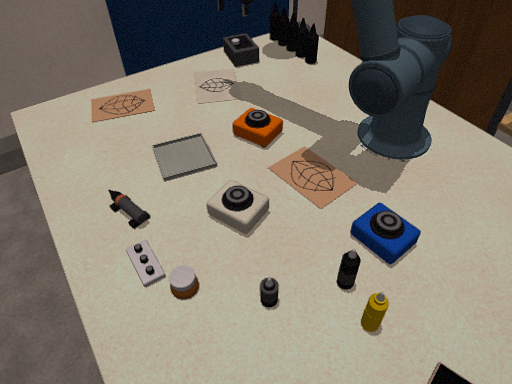

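View pics/top0.png

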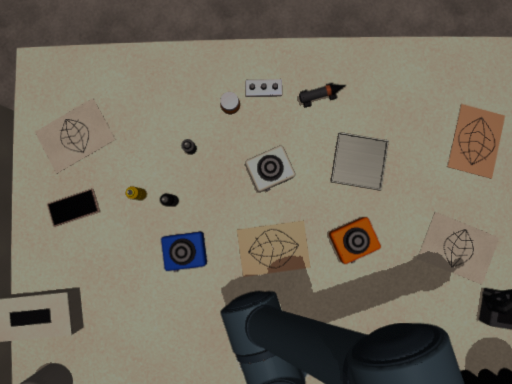

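Scene view: a black tall bottle at (349,270), a yellow look-alike at (373,310) and the short black bottle at (269,290). There are three mixers: white with its pad at (237,196), blue (387,222) and orange (257,116), plus the tray at (184,156). In the top view these are the tall bottle (170,199), short bottle (188,147), white pad (270,167) and tray (359,161). The ones meant are the black tall bottle and the white mixer. I'll confirm this in one crop while measuring.

```bash
python3 - <<'E'
from h import *
np.set_printoptions(precision=4,suppress=True)
s=cv2.imread("pics/scene0.png")[150:350,190:430];cv2.imwrite("pics/crop.png",cv2.resize(s,None,fx=3,fy=3,interpolation=cv2.INTER_CUBIC))
from scipy.optimize import least_squares
def tri(a,b):
    A=[];B=[]
    for c,uv in(("scene",a),("top",b)):
        o,d=ray(c,uv);d/=np.linalg.norm(d);P=np.eye(3)-np.outer(d,d);A.append(P);B.append(P@o)
    return np.linalg.lstsq(np.vstack(A),np.hstack(B),rcond=None)[0]
# silhouette fit of a bottle of revolution
def prof(h):
    b=h-30; return [(18,0),(18,b),(11,b+6),(11,b+14),(5,b+14),(2,h)]
def hull_masks(x,y,h):
    out={}
    a=np.linspace(0,2*np.pi,24,endpoint=False)
    P=np.array([[x+R/1e3*np.cos(t),y+R/1e3*np.sin(t),z/1e3] for R,z in prof(h) for t in a])
    for c in("scene","top"):
        p=proj(c,P).reshape(-1,24,2);m=np.zeros((384*4,512*4),np.uint8)
        for i in range(len(p)-1):
            cv2.fillConvexPoly(m,cv2.convexHull(np.vstack(p[i:i+2]).astype(np.float32)*4+1.5).astype(np.int32),1)
        out[c]=cv2.resize(m.astype(np.float32),(512,384),interpolation=cv2.INTER_AREA)
    return out
from scipy.optimize import minimize
r.snapshot("scene");r.snapshot("top")
for l,h,ps,pt in(("tall_bottle",116,(349,270),(171,198)),("short_bottle",80,(269,290),(188,147))):
    M={}
    for c,q in(("scene",ps),("top",pt)):
        ds=r.cut_out(l,c);d=min(ds,key=lambda d:np.hypot(*(np.array(d["point"])-q)));M[c]=d["mask"].astype(np.float32)
        print(l,c,d["point"],len(ds))
    x0=at_z("top",pt,h/2000)[:2]
    for cs in(("scene","top"),("scene",),("top",)):
        f=lambda v:sum(np.abs(hull_masks(v[0],v[1],h)[c]-M[c]).sum() for c in cs)
        s=minimize(f,x0,method="Nelder-Mead",options=dict(initial_simplex=[x0,x0+[.008,0],x0+[0,.008]],xatol=2e-4))
        print(l,cs,s.x,s.fun,sum(M[c].sum() for c in cs))
for c in("scene","top"):
    for d in r.cut_out("pad_top",c):
        print(c,"pad",d["point"],at_z(c,d["point"],.068),[at_z(c,np.argwhere(d["mask"])[:,::-1].mean(0),.068)])
    for d in r.cut_out("tray",c):
        q=cv2.boxPoints(cv2.minAreaRect(np.argwhere(d["mask"])[:,::-1].astype(np.float32)))
        hl=cv2.convexHull(np.argwhere(d["mask"])[:,::-1].astype(np.int32));q=cv2.approxPolyN(hl,4)[0] if hasattr(cv2,"approxPolyN") else q
        P=np.array([at_z(c,k,.014) for k in q]);print(c,"tray",P.mean(0),P[:,:2].tolist())
E
```

```text
tall_bottle scene [349.3, 269.7] 2
tall_bottle top [171.1, 197.8] 2
tall_bottle ('scene', 'top') [0.4566 0.2967] 74.0625 907.0
tall_bottle ('scene',) [0.4568 0.2961] 40.0625 689.0
tall_bottle ('top',) [0.4554 0.2986] 14.5 218.0
short_bottle scene [268.4, 290.5] 1
short_bottle top [187.7, 147.5] 1
short_bottle ('scene', 'top') [0.6112 0.239 ] 59.0 604.0
short_bottle ('scene',) [0.611  0.2385] 22.5 452.0
short_bottle ('top',) [0.6134 0.2416] 22.1875 152.0
scene pad [235.1, 197.8] [0.5528 0.0141 0.068 ] [array([0.5463, 0.0112, 0.068 ])]
scene pad [257.3, 115.3] [ 0.3325 -0.2321  0.068 ] [array([ 0.3374, -0.2271,  0.068 ])]
scene pad [387.0, 222.9] [0.3172 0.262  0.068 ] [array([0.3143, 0.2632, 0.068 ])]
scene tray [ 0.5661 -0.2539  0.014 ] [[0.6535178798690593, -0.18727334323741296], [0.6247496349903847, -0.34731596625554706], [0.4765015153557729, -0.3203883521638047], [0.5098058914263228, -0.16073158042621827]]
top pad [180.9, 254.4] [0.3024 0.2587 0.068 ] [array([0.3088, 0.2586, 0.068 ])]
top pad [357.6, 243.9] [ 0.3232 -0.2322  0.068 ] [array([ 0.3323, -0.2311,  0.068 ])]
top pad [271.1, 170.1] [0.533  0.0033 0.068 ] [array([0.541 , 0.0074, 0.068 ])]
top tray [ 0.5634 -0.2591  0.014 ] [[0.4748936083383808, -0.3163104748376579], [0.5039880005067529, -0.1729906264345112], [0.6520204089079241, -0.20121544559373822], [0.6226933542405688, -0.34580451965384235]]
```

View pics/crop.png

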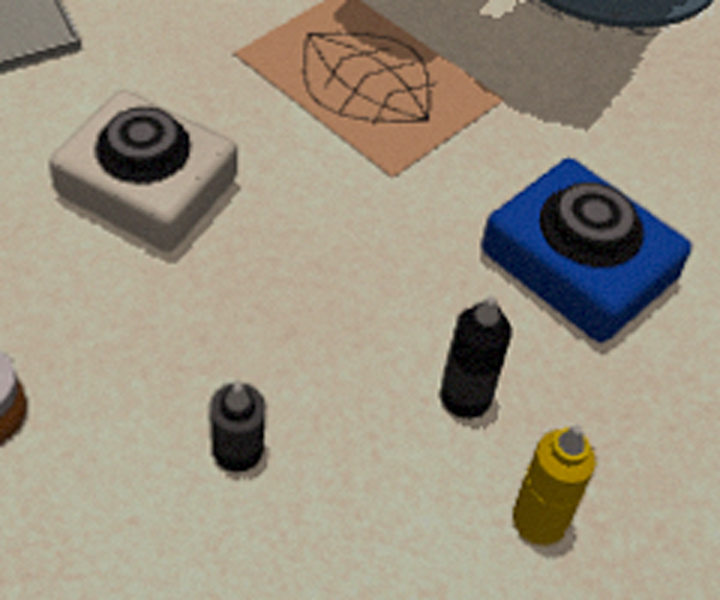

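The crop confirms it: the black tall bottle at scene (349,270), with its pale nozzle, stands apart from the yellow one. The white mixer has the grey and black ringed pad, centred at about scene (237,194). Both cameras agree on the tall bottle at about (0.457, 0.297). I'll move there with the jaws turned along x, clear of the yellow bottle.

Request:
move_arm(series=[[100,[0.02,0.032,0],5.5],[100,[0.02,0.032,0],5.5],[100,[0.02,0.032,0],5.5],[100,[0.02,0.032,0],5.5],[100,[0.02,0.032,0],5.5],[100,[0.02,0.032,0],5.5],[100,[0.02,0.032,0],5.5],[100,[0.02,0.032,0],5.5],[100,[0.02,0.032,0],5.5],[100,[0.02,0.032,0],5.5],[100,[0.02,0.032,0],5.5],[100,[0.02,0.032,0],5.5]], squeeze=60)

```text
time_s: 2.0
ee_pos: [0.4719, -0.1408, 0.2316]
ee_rot: [0.0, 0.707, 0.707, 0.0]
contact_force: [1.0, -0.6, 0.1]
opening: 0.0856
```

```bash
python3 - <<'E'
from h import *
print(r.observe())
print("pad",at_z("scene",(237,194.3),.068),at_z("top",(270.3,167.3),.068))
print("yellow",at_z("top",(137,193),.1))
E
```

```text
{'time_s': 2.0, 'qpos': array([-4.18748891e-01,  2.09066319e-01, -1.49068513e-01,  1.21189503e+00,
       -4.93181223e-05,  1.15242184e+00]), 'joint_vel': array([ 0.92905356,  0.21603526,  0.27192722,  0.04922913, -0.00191644,
       -0.22137621]), 'joint_torque': array([ -3.91327053, -39.93101835,  25.47081828,   0.34069726,
         0.06696314,   0.19129488]), 'ee_pos': array([ 0.47194976, -0.1407823 ,  0.23160142]), 'ee_rot': array([3.66580477e-04, 7.07239095e-01, 7.06974339e-01, 1.14433899e-04]), 'contact_force': array([ 1.04005642, -0.64145214,  0.09066029]), 'wrist_torque': array([-0.0280349 , -0.01803794, -0.06049899]), 'opening': 0.08558355926771949}
pad [0.54337355 0.0068891  0.068     ] [0.54093667 0.00542877 0.068     ]
yellow [0.47380274 0.37145994 0.1       ]
```

Request:
move_arm(series=[[100,[-0.001,0.037,0],0],[100,[-0.001,0.037,0],0],[100,[-0.001,0.037,0],0],[100,[-0.001,0.037,0],0],[100,[-0.002,0.037,0],0],[100,[-0.002,0.037,0],0],[100,[-0.002,0.037,0],0],[100,[-0.002,0.037,0],0],[100,[-0.001,0.037,0],0],[100,[-0.001,0.037,0],0],[100,[-0.001,0.037,0],0],[100,[0,0.032,0],0]])

```text
time_s: 3.0
ee_pos: [0.4557, 0.2989, 0.2315]
ee_rot: [-0.0, 0.708, 0.706, 0.0]
contact_force: [0.0, 0.3, 0.4]
opening: 0.0856
```

Request:
move_arm(series=[[100,[0,0,-0.03],0],[100,[0,0,0],0],[100,[0,0,0],0]])

```text
time_s: 3.25
ee_pos: [0.4545, 0.2959, 0.1999]
ee_rot: [-0.001, 0.709, 0.706, -0.002]
contact_force: [0.7, -0.0, 0.7]
opening: 0.0854
```

```bash
python3 - <<'E'
from h import *
s=r.snapshot("scene")[190:340,280:430];t=r.snapshot("top")[130:280,100:250]
save("near.png",cv2.resize(np.hstack([s,t]),None,fx=2.6,fy=2.6,interpolation=cv2.INTER_CUBIC))
E
```

```text
(no output)
```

View pics/near.png

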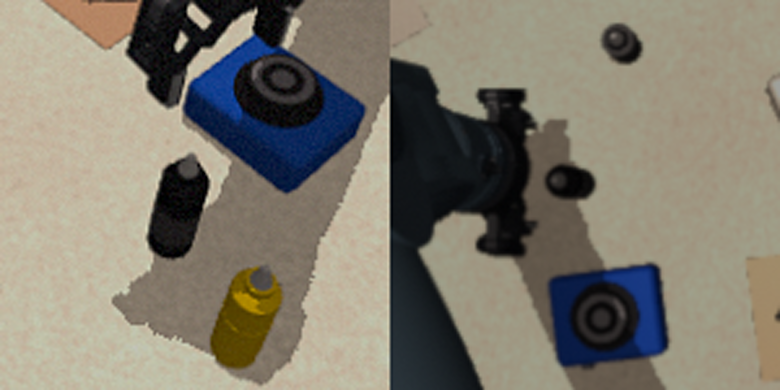

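The tall bottle stands undisturbed (left half 178,208; right half 570,182), with the gripper above it and offset by parallax. The blue mixer is clear of the fingers. Descending.

Request:
move_arm(series=[[100,[0.002,0.001,-0.025],0],[100,[0,0,-0.025],0],[100,[0,0,-0.025],0],[100,[0,0,-0.025],0],[100,[0,0,-0.025],0],[100,[0,0,-0.02],0],[100,[0,0,-0.007],0],[100,[0,0,0],0],[100,[0,0,0],0]])

```text
time_s: 4.1
ee_pos: [0.4593, 0.2973, 0.0507]
ee_rot: [0.0, 0.709, 0.705, 0.001]
contact_force: [1.1, -0.0, 0.1]
opening: 0.0853
```

Request:
move_arm(series=[[30,[0,0,0],0],[30,[0,0,0],0],[30,[0,0,0],0],[30,[0,0,0],0],[30,[0,0,0],0],[30,[0,0,0],0],[30,[0,0,0],0],[30,[0,0,0],0]])

```text
time_s: 4.77
ee_pos: [0.4588, 0.2979, 0.0502]
ee_rot: [0.0, 0.709, 0.705, 0.001]
contact_force: [-0.7, -0.2, 6.2]
opening: 0.0348
```

Request:
move_arm(series=[[0,[0,0,0],0],[0,[0,0,0],0],[0,[0,0,0.02],0],[0,[0,0,0.03],0],[0,[0,0,0.03],0],[0,[0,0,0.03],0],[0,[0,0,0.02],0],[0,[0,0,0],0],[0,[0,0,0],0]])

```text
time_s: 5.52
ee_pos: [0.459, 0.2979, 0.1799]
ee_rot: [0.0, 0.709, 0.705, 0.001]
contact_force: [0.9, -0.0, -0.7]
opening: 0.0345
```

```bash
python3 - <<'E'
from h import *
s=r.snapshot("scene")[170:320,280:430];t=r.snapshot("top")[130:280,100:250]
save("lift.png",cv2.resize(np.hstack([s,t]),None,fx=2.6,fy=2.6,interpolation=cv2.INTER_CUBIC))
print(r.observe())
E
```

```text
{'time_s': 5.6167, 'qpos': array([ 4.59775195e-01,  3.40092848e-01, -1.13514201e-01,  1.11999002e+00,
       -7.08963542e-05,  2.03565708e+00]), 'joint_vel': array([-0.00018905,  0.01079266, -0.01648115,  0.00229088,  0.0008713 ,
       -0.00045143]), 'joint_torque': array([ 4.73203661e-03, -4.56169510e+01,  2.75801039e+01, -4.26060904e-02,
       -1.86817975e-03, -4.76696255e-05]), 'ee_pos': array([0.45718985, 0.29699689, 0.17755351]), 'ee_rot': array([-4.10988746e-04,  7.08901780e-01,  7.05305823e-01, -1.33917490e-03]), 'contact_force': array([-0.4365975 ,  0.02683158, -1.96728102]), 'wrist_torque': array([-0.02125929,  0.00928418,  0.01427265]), 'opening': 0.03431953970085963}
```

View pics/lift.png

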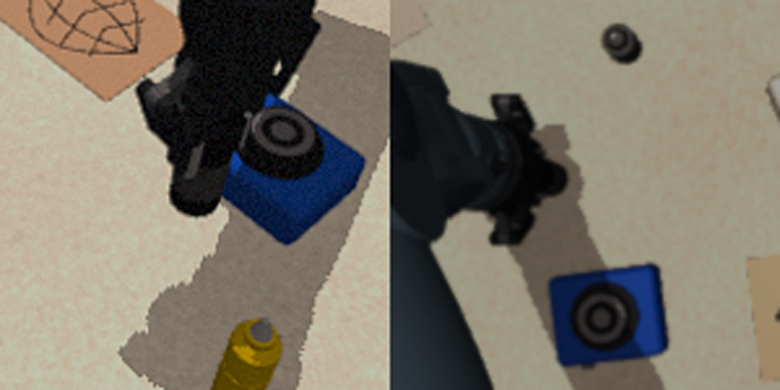

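The bottle is held upright and off the table (left half 195,190). The force reading also shows its weight. Moving it over the white pad at (0.542, 0.006).

Request:
move_arm(series=[[0,[0.008,-0.029,0],0],[0,[0.008,-0.029,0],0],[0,[0.008,-0.029,0],0],[0,[0.008,-0.029,0],0],[0,[0.009,-0.029,0],0],[0,[0.009,-0.029,0],0],[0,[0.009,-0.029,0],0],[0,[0.009,-0.029,0],0],[0,[0.008,-0.029,0],0],[0,[0.008,-0.03,0],0],[0,[0,0,-0.03],0],[0,[0,0,-0.015],0]])

```text
time_s: 6.62
ee_pos: [0.541, 0.0047, 0.1307]
ee_rot: [-0.001, 0.71, 0.704, -0.001]
contact_force: [-1.1, -0.8, -2.4]
opening: 0.0346
```

Request:
move_arm(series=[[0,[0,0,0],0],[0,[0,0,0],0],[0,[0,0,0],0]])

```text
time_s: 6.87
ee_pos: [0.5417, 0.0068, 0.134]
ee_rot: [-0.0, 0.709, 0.705, -0.0]
contact_force: [0.8, -0.5, -0.6]
opening: 0.0348
```

```bash
python3 - <<'E'
from h import *
s=r.snapshot("scene")[120:270,160:310];t=r.snapshot("top")[90:240,190:340]
save("over.png",cv2.resize(np.hstack([s,t]),None,fx=2.6,fy=2.6,interpolation=cv2.INTER_CUBIC))
for i in range(3):
    o=r.observe();print(o["ee_pos"],o["contact_force"]);r.snapshot("top")
a=np.linspace(0,6.28,4,endpoint=False)
print(proj("scene",[[.542,.006,.084]]),proj("scene",[[.542,.006,.068]]))
E
```

```text
[0.54285151 0.00683287 0.13521919] [ 0.19086623 -0.09242555 -0.56459578]
[0.54300349 0.00682918 0.13533883] [ 1.24228738  0.41017951 -1.0325894 ]
[0.54300666 0.00679289 0.1353864 ] [-0.38129655 -0.16654879 -1.12469169]
[[236.9393826  189.01815865]] [[237.31037101 193.83416255]]
```

View pics/over.png

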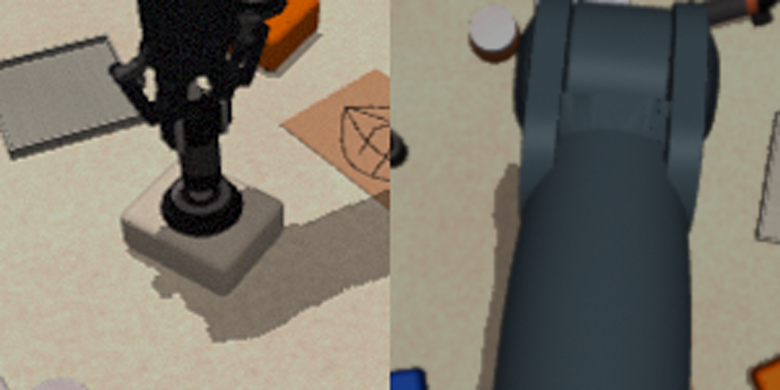

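The bottle foot hangs centred over the white pad (left half 202,190, against a ring centre of about 202,195). Now pressing down in small steps.

Request:
move_arm(series=[[0,[0,0,-0.006],0],[0,[0,0,-0.006],0],[0,[0,0,-0.004],0],[0,[0,0,-0.002],0],[0,[0,0,0],0],[0,[0,0,0],0]])

```text
time_s: 7.62
ee_pos: [0.5421, 0.0065, 0.1165]
ee_rot: [-0.0, 0.709, 0.705, 0.0]
contact_force: [-1.2, -0.3, 2.2]
opening: 0.0349
```

Request:
move_arm(series=[[0,[0,0,-0.002],0],[0,[0,0,-0.002],0],[0,[0,0,0],0],[0,[0,0,0],0]])

```text
time_s: 7.95
ee_pos: [0.5422, 0.0065, 0.1127]
ee_rot: [0.0, 0.709, 0.705, 0.0]
contact_force: [-2.9, -0.2, 6.2]
opening: 0.0349
```

Request:
move_arm(series=[[0,[0,0,-0.002],0],[0,[0,0,-0.001],0],[0,[0,0,0],0],[0,[0,0,0],0]])

```text
time_s: 8.28
ee_pos: [0.5422, 0.0065, 0.1102]
ee_rot: [0.0, 0.709, 0.705, 0.0]
contact_force: [-3.7, 0.1, 9.4]
opening: 0.0348
```

Request:
move_arm(series=[[0,[0,0,-0.001],0],[0,[0,0,0],0],[0,[0,0,0],0]])

```text
time_s: 8.53
ee_pos: [0.5423, 0.0065, 0.1101]
ee_rot: [0.001, 0.709, 0.705, 0.0]
contact_force: [-5.2, 0.1, 15.2]
opening: 0.0347
```

Request:
move_arm(series=[[0,[0,0,-0.001],0],[0,[0,0,0],0],[0,[0,0,0],0]])

```text
time_s: 8.78
ee_pos: [0.5423, 0.0064, 0.11]
ee_rot: [0.001, 0.709, 0.705, 0.0]
contact_force: [-8.1, -0.2, 20.9]
opening: 0.0349
```

The force jumped while the TCP stopped, so the pad is on its stop. Holding.

Request:
move_arm(series=[[0,[0,0,0],0],[0,[0,0,0],0],[0,[0,0,0],0],[0,[0,0,0],0],[0,[0,0,0],0],[0,[0,0,0],0],[0,[0,0,0],0],[0,[0,0,0],0],[0,[0,0,0],0],[0,[0,0,0],0]])

```text
time_s: 9.62
ee_pos: [0.5423, 0.0064, 0.11]
ee_rot: [0.001, 0.709, 0.705, 0.0]
contact_force: [-8.6, 0.8, 21.1]
opening: 0.0343
```

```bash
python3 - <<'E'
from h import *
s=r.snapshot("scene")[120:270,160:310];save("press.png",cv2.resize(s,None,fx=4,fy=4,interpolation=cv2.INTER_CUBIC))
o=r.observe();print(o["ee_pos"],o["contact_force"],o["wrist_torque"])
E
```

```text
[0.54229661 0.00646317 0.10997147] [-7.75778808  1.07600993 21.3361097 ] [0.13128394 1.78520083 0.01121333]
```

View pics/press.png

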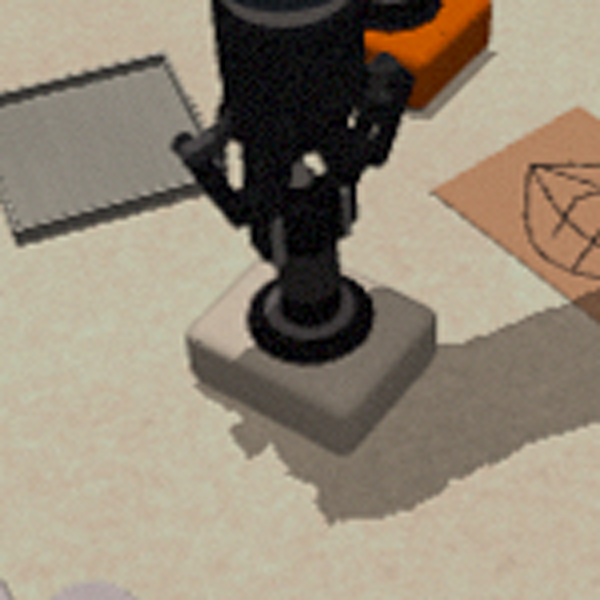

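The bottle is upright and centred on the pushed-down white pad (310,300), held for about 1.2 s at 21 N. I'll hold slightly longer, lift, and carry it to the tray at (0.565, -0.257).

Request:
move_arm(series=[[0,[0,0,0],0],[0,[0,0,0],0],[0,[0,0,0.008],0],[0,[0,0,0.02],0],[0,[0,0,0.03],0],[0,[0,0,0],0],[0,[0.003,-0.025,0],0],[0,[0.003,-0.033,0],0],[0,[0.003,-0.035,0],0],[0,[0.003,-0.035,0],0],[0,[0.003,-0.035,0],0],[0,[0.003,-0.035,0],0]])

```text
time_s: 10.67
ee_pos: [0.56, -0.1931, 0.1643]
ee_rot: [-0.0, 0.709, 0.705, -0.0]
contact_force: [1.2, -0.3, -2.0]
opening: 0.0349
```

Request:
move_arm(series=[[0,[0.003,-0.035,0],0],[0,[0.002,-0.03,0],0],[0,[0,0,0],0],[0,[0,0,-0.03],0],[0,[0,0,-0.03],0],[0,[0,0,-0.015],0],[0,[0,0,0],0],[0,[0,0,0],0]])

```text
time_s: 11.33
ee_pos: [0.564, -0.2555, 0.0888]
ee_rot: [-0.002, 0.709, 0.705, -0.0]
contact_force: [-0.3, -0.6, 0.1]
opening: 0.0347
```

```bash
python3 - <<'E'
from h import *
s=r.snapshot("scene")[60:210,100:250];save("tray.png",cv2.resize(s,None,fx=4,fy=4,interpolation=cv2.INTER_CUBIC))
o=r.observe();print(o["ee_pos"],o["contact_force"],o["opening"])
E
```

```text
[ 0.56530033 -0.25624305  0.09042564] [ 0.348365    0.23598926 -0.86538769] 0.034323302940907054
```

View pics/tray.png

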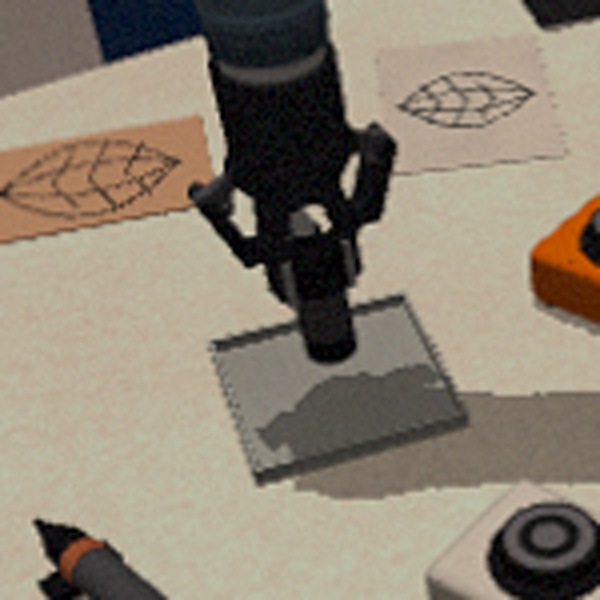

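The bottle hangs upright over the tray at (330,350), with the foot about 36 mm above the tray floor; the white mixer's pad is up again. Lowering.

Request:
move_arm(series=[[0,[0,0,-0.012],0],[0,[0,0,-0.012],0],[0,[0,0,-0.006],0],[0,[0,0,-0.003],0],[0,[0,0,-0.001],0],[0,[0,0,0],0],[0,[0,0,0],0]])

```text
time_s: 11.97
ee_pos: [0.5658, -0.2568, 0.0572]
ee_rot: [0.001, 0.709, 0.705, 0.0]
contact_force: [0.4, -0.0, -1.8]
opening: 0.0348
```

Request:
move_arm(series=[[0,[0,0,-0.001],0],[0,[0,0,-0.001],0],[0,[0,0,0],0],[0,[0,0,0],0]])

```text
time_s: 12.3
ee_pos: [0.5653, -0.2566, 0.0544]
ee_rot: [0.0, 0.709, 0.705, 0.0]
contact_force: [0.3, 0.5, -1.0]
opening: 0.0349
```

Request:
move_arm(series=[[0,[0,0,-0.001],0],[0,[0,0,0],0],[0,[0,0,0],0]])

```text
time_s: 12.55
ee_pos: [0.5653, -0.2567, 0.0543]
ee_rot: [0.0, 0.709, 0.705, -0.0]
contact_force: [-2.8, 1.0, 5.3]
opening: 0.0348
```

Floor contact. Opening gently, then retreating straight up.

Request:
move_arm(series=[[48,[0,0,0],0],[55,[0,0,0],0],[65,[0,0,0],0],[80,[0,0,0],0],[100,[0,0,0],0],[100,[0,0,0],0],[100,[0,0,0],0],[100,[0,0,0],0]])

```text
time_s: 13.22
ee_pos: [0.5652, -0.2565, 0.0533]
ee_rot: [0.0, 0.709, 0.705, 0.0]
contact_force: [0.6, 0.5, 0.5]
opening: 0.0855
```

Request:
move_arm(series=[[100,[0,0,0.01],0],[100,[0,0,0.02],0],[100,[0,0,0.025],0],[100,[0,0,0.03],0],[100,[0,0,0.03],0],[100,[0,0,0.03],0],[100,[-0.01,0.035,0.01],0],[100,[-0.01,0.035,0],0],[100,[-0.01,0.035,0],0],[100,[0,0,0],0],[100,[0,0,0],0]])

```text
time_s: 14.13
ee_pos: [0.5347, -0.1499, 0.2094]
ee_rot: [0.0, 0.708, 0.706, 0.0]
contact_force: [1.2, -0.2, -0.2]
opening: 0.0856
```

```bash
python3 - <<'E'
from h import *
s=r.snapshot("scene");save("end.png",cv2.resize(s[90:350,90:410],None,fx=2.3,fy=2.3,interpolation=cv2.INTER_CUBIC))
o=r.observe();print(o["time_s"],o["ee_pos"],o["contact_force"],o["opening"])
print(proj("scene",[[.565,-.257,.004],[.565,-.257,.12]]))
for l in("tall_bottle","short_bottle"):
    print([(round(d["confidence"],2),d["point"]) for d in r.cut_out(l,"scene")])
E
```

```text
14.1833 [ 0.53538662 -0.1512523   0.20922875] [-0.38422153  0.19891109  0.40133764] 0.08576095377568485
[[183.73806041 156.99001293]
 [177.12514113 123.31948954]]
[(0.74, [239.2, 199.2]), (0.71, [374.4, 311.6])]
[(0.57, [268.9, 293.0])]
```

View pics/end.png

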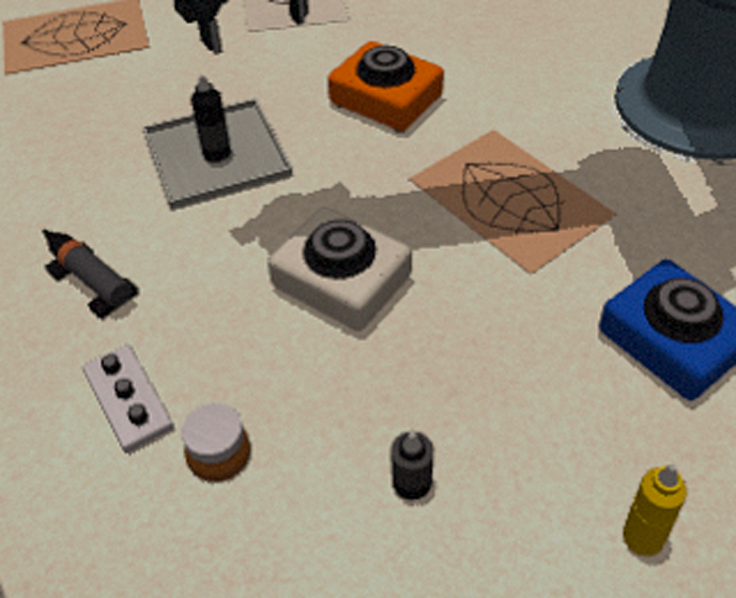

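The tall bottle stands upright inside the tray (212,120) and the short one stands untouched (412,465). The pad is up at (340,245) and the gripper is clear. The network's tall_bottle hit at scene (239,199) is wrong: the picture shows the mixer pad there.

```bash
python3 -c "
from cell import r
print(r.hand_in())"
```

```text
the job is handed in; nothing more can be done
None
```

I pressed the tall black bottle onto the white mixer's pad, then stood it in the steel tray and let go. I handed the job in at about 14 s on the robot's clock.

- **Press:** The bottle was upright and centred to within a few millimetres. The tool went down about 8 mm from first contact, then stopped while the force rose from 9 N to 21 N, so I took the pad to be on its stop. It stayed there for about 1.3 s.
- **Last picture:** The tall bottle stands upright near the middle of the tray. The short and yellow bottles stand where they were, the pad is up again and the gripper is open and clear.
- **Disagreeing check:** In the last picture the detection network missed the tall bottle in the tray and labelled the mixer pad as one. I went by the picture there.
- **Side force:** About 8 N of sideways force built up during the press, but the bottle stayed upright.

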